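Tower on the breakwater head

TASK

The harbour model is being laid out: pick up the white card tower block and stand it upright on the raised round head of the model breakwater. Set it down gently in the middle of the head, with its walls square to the breakwater's wall, and let go.

Things in the scene. Friction and masses are not known exactly. Their poses are not given: they have to be found in the camera images.
- tower: plain white card tower block, loose, rigid, about 60 g: an upright box 46 x 46 mm and 84 mm high, with a thin roof (48 x 48 mm, top at 86 mm). The squat white foam offcut and the low round white paint pot are bystanders. Origin at the centre of its underside, z up, x and y square to its walls (all four alike). Starts upright on the table, clear of other things, at any yaw.
- breakwater: pale plaster model breakwater, fixed: a round head and a low straight wall (33 mm wide, at most 37 mm high) along the body's +x axis to a square block, 130 mm from the head's centre to the end. The head is a stubby pillar, 74 mm across at its foot, 60 mm across its flat level top, 45 mm above the table. Origin on the table under the head's centre, z up. Place and direction vary.
- breakwater_head (a point): centre of the flat top of the breakwater's round head, 45 mm above the table; the tower's underside centre belongs here. Axes as the breakwater's.

How it is judged (in metres and radians):
At the end, for the whole second after the job is handed in: the tower block stands upright (within 6 degrees) and at rest on the flat top of the breakwater's round head, its centre within 15 mm of the head's centre and its walls within 12 degrees of square to the breakwater's wall (any of the four ways round) (horizontal distance between tower and breakwater_head below 0.015 m and z of tower in the frame of breakwater_head between -0.005 and 0.006 m and angle between tower's own z axis and vertical below 0.1 rad and (angle between the x axis of tower and the x axis of breakwater, either way round below 0.22 rad or angle between the x axis of tower and the y axis of breakwater, either way round below 0.22 rad) and linear speed of tower below 0.02 m/s); the robot touches nothing.
It fails at once if the tower block is dropped or pressed hard (over 45 N) onto the breakwater (contact force between tower and breakwater above 45 N).
It also fails if it takes over 35 s, if anything falls off the work surface, if the arm or the gripper's body presses on something with over 40 N, if the wrist force passes 120 N, or if a joint passes its speed limit or range.

ROBOT

A 6-joint arm with a two-finger parallel gripper is mounted at the origin on a cart in front of the work surface, level with it; the furniture and walls round the work are solid. World frame = base frame: x ahead of the robot, y to its left, z up, the work surface at z = 0. Lengths are in m, angles in degrees, forces in N, time in s.
With the tool pointing down it reaches from about 0.4 to 0.825 m from the base axis. Payload 7 kg.
Tool frame: the origin (TCP) lies between the finger pads; the fingertips stand 19 mm ahead of it and the grasp point (between the pads) is the TCP; z points along the fingers, y is the line along which they close (so a half turn about z gives the same grasp; the last joint's range is limited). The gripper opens to 88 mm and grips with 3 to 60 N. Pads are 19 mm wide; open, the fingers measure 130 mm over their backs; the gripper's body (78 mm by 193 mm) begins 47 mm behind the grasp point.
Start: joints at [-52.076, 20.546, 0.682, 0, -70.136, -16.507], TCP at [0.246, -0.628, 0.246] pointing down, gripper open.
Joint ranges: [-176.03, 176.03], [-82.01, 121.73], [-58.28, 71.71], [-173.87, 95.51], [-174.79, -0.11], [-173.66, 173.66]. Speed limits (degrees/s): [136.94, 136.94, 172.46, 180, 180, 180].

INTERFACE

Orientations are given as [roll, pitch, yaw] about the fixed x, y, z axes, in that order (R = Rz(yaw) Ry(pitch) Rx(roll)).
In Python, from plant import get_obs, snapshot, close_job, spot_in, spot_point gives the robot as it stands.
- The arm moves only by the tool play_rows, never from a script. Its argument "plan" is a list of rows, each a list of 6 numbers: the shift along the tool's x, y, z in cm, then the turn, a rotation vector about the tool's x, y, z in degrees. A call has 1 to 20 rows; each row shifts and turns the commanded pose from where the row before left it, along the tool's axes as they then stand; what a row does not reach is not made up. A row lasts 1/12 s, in which the tool goes at most 41.7 mm and 7.16 degrees, less where a joint would pass 70% of its speed; a pose out of reach is approached as far as the arm can. A call is refused whole if a number of a shift passes 4.17 or a number of a turn 7.16, either way. A call with a gripper value outside its range is refused whole. "grip" is the finger opening in cm, from 0 to 8.76, set as the call begins (left out, the last holds). The fingers move at their own pace and stop on an object; the grip force is fixed at half the most. Time passes only in rows, so rows that do not move let the fingers close. It gives the time, the measured TCP pose, the force, the opening and the grip force at its end, in the units of the state.
- get_obs(): the state, without advancing time (a new reading comes with each control period).
- snapshot(name): name is "side" or "top"; returns a dict with "frame" (400x640x3 uint8, red, green, blue), "fx", "fy", "cx", "cy" (pixels), "k1" (the pictures are not rectified: a ray, as slopes to the right and down, at radius r is drawn at 1 + k1 r^2 times it, then the intrinsics apply), "position" and "attitude" of the camera in the world. Camera axes: x right, y down, z forward; pixel columns grow to the right and rows downward; lengths in m; the calibration is good to about 2 mm. A picture is of the moment at which its call begins. There is no depth.
- close_job(): hands the job in; it is judged then, once.
Trained networks look in the newest picture that a camera, given by its name, has taken for a name from the list of things; names that differ only in an ending like _2 or _b are one class to them, and where a whole thing is asked for, a point or a joint stands for the part that bears it (a point fixed in the world has none). Each returns a list of dicts, best first, with "score" (0 to 1); they miss things now and then, are a little off and sometimes report something else, mostly with a low value. They report only what shows in the picture. A call takes as long as a camera call.
- spot_in(camera, thing): "position" ([x, y, z] in m, in world coordinates, good to about 4 mm: the middle of the surface that is visible of it).
- spot_point(camera, thing): "position" ([x, y, z] in m, in world coordinates, good to about 4 mm: a listed point, or the origin of a listed thing).
The state is a dict: "clock": time; "joint_pos": joint angles; "qvel": joint speeds; "tau": joint torques, N m; "tool_pos": TCP position; "orientation": TCP orientation; "force": force on the tool from outside, world axes, zero at the start; "moment": the same for the moment, N m; "opening": finger opening in m; "gripper_force": force on a finger pad.
Only numpy, scipy, OpenCV 4.12 (cv2) and the standard library are available. Lean on these libraries where they do the work, as an engineer would, in place of code of your own. Each camera call takes 0.05 s, during which the arm holds its last target. There are 200 camera calls.

## Working session

There is one attempt and no reset: what is moved stays moved. The work goes in short steps, Python scripts to look and compute and a tool call to move; the robot and the scene stay as the last step left them, time stands still between calls to the robot, and variables do not carry over. Pictures are saved under pics/ and viewed, at most 10 in all, crops included, and the job is handed in when it is done.

Besides the shell and the picture viewer there is one more tool, called as name(argument=value, ...), one argument or row to a line, values as JSON. play_rows: Moves the arm, as the interface text tells. Its arguments: {"type":"object","properties":{"plan":{"type":"array","items":{"type":"array","items":{"type":"number"}}},"grip":{"type":"number"}},"required":["plan"]}

```bash
mkdir -p pics; python3 - <<'E'
from plant import *
import cv2
o=get_obs();print(o)
for n in("top","side"):
    s=snapshot(n);cv2.imwrite(f"pics/{n}0.png",s["frame"][:,:,::-1]);print({k:v for k,v in s.items() if k!="frame"})
    for t in("tower","breakwater","breakwater_head"):
        print(n,t,spot_point(n,t)[:3])
E
```

```text
{'clock': 0.0, 'joint_pos': array([-5.20770149e+01,  2.05903956e+01,  6.33027361e-01, -2.03322793e-02,
       -7.01345727e+01, -1.65066743e+01]), 'qvel': array([-0.03341589, -0.05474283, -0.02125184, -0.00451765, -0.00733228,
        0.02730312]), 'tau': array([-7.79694947e-04, -5.82713628e+01,  2.93061000e+01,  6.99689358e+00,
        6.90556102e-03, -1.58776083e-04]), 'tool_pos': array([ 0.24627901, -0.62797467,  0.24462805]), 'orientation': array([ 1.79906417e+02, -7.79959682e-03, -1.58590607e+02]), 'force': array([-0.28722557,  0.65283717, -0.47179579]), 'moment': array([-0.00771538, -0.05708016, -0.0062695 ]), 'gripper_force': 0.0, 'opening': 0.08750033315618379}
{'fx': 420.5695923098585, 'fy': 420.5695923098585, 'cx': 319.8301023088638, 'cy': 198.5737997784134, 'k1': -0.006531741839305328, 'position': array([ 0.44009087, -0.05556201,  0.92071943]), 'attitude': array([-1.72612372e+02,  8.53347436e-02, -9.11481840e+01])}
top tower [{'position': [0.4879, -0.0211, 0.0022], 'score': 0.89}]
top breakwater []
top breakwater_head [{'position': [0.658, -0.0459, 0.0478], 'score': 0.92}]
{'fx': 453.1120408511671, 'fy': 453.1120408511671, 'cx': 323.2762954065557, 'cy': 202.24838911204483, 'k1': 0.006488832023086489, 'position': array([0.48113139, 0.75048818, 0.35847722]), 'attitude': array([-110.48305176,   -1.51031756, -172.78536233])}
side tower [{'position': [0.485, -0.0214, 0.0008], 'score': 0.87}]
side breakwater [{'position': [0.66, -0.0516, 0.0008], 'score': 0.78}]
side breakwater_head [{'position': [0.6584, -0.05, 0.0419], 'score': 0.76}]
```

View pics/top0.png

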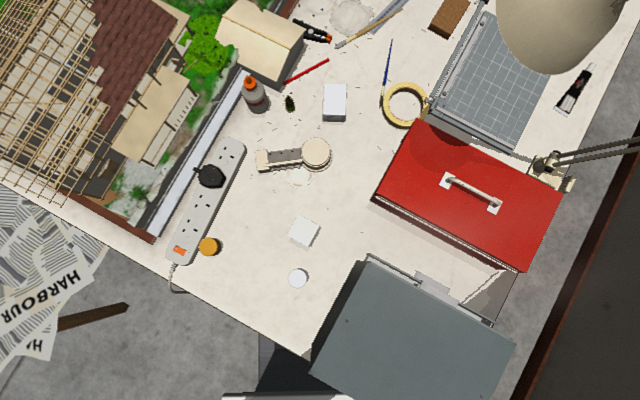

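View pics/side0.png

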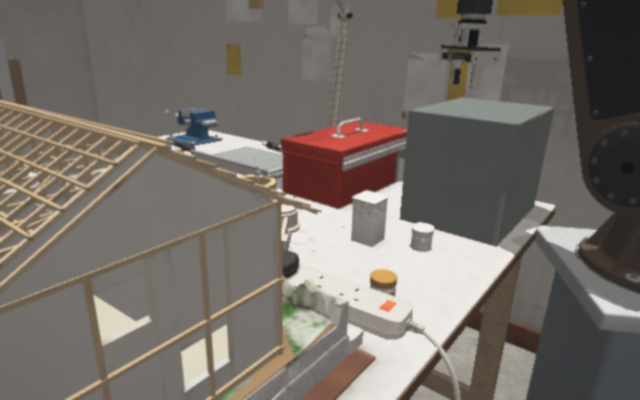

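The top view shows the tower's roof at about (304,232), the head at (316,152), its wall running to the block at (262,160), and the paint pot at (298,278). The offcut is at (334,102). The side view shows a tall grey box at (475,160) between the start pose and the tower, and a lamp pole at about (340,70). I'll measure these next.

```bash
cat > h.py <<'E'
import numpy as np, cv2
from scipy.spatial.transform import Rotation as R
from plant import *
def ray(s,u,v):
    K=np.array([[s["fx"],0,s["cx"]],[0,s["fy"],s["cy"]],[0,0,1]])
    p=cv2.undistortPoints(np.array([[[u,v]]],float),K,np.array([s["k1"],0,0,0,0]))[0,0]
    return R.from_euler("xyz",s["attitude"],degrees=True).apply([*p,1])
def onz(s,u,v,z):
    d=ray(s,u,v);c=s["position"];return c+d*(z-c[2])/d[2]
def tri(s1,a,s2,b):
    d1,d2=ray(s1,*a),ray(s2,*b);t=np.linalg.lstsq(np.c_[d1,-d2],s2["position"]-s1["position"],rcond=None)[0]
    p,q=s1["position"]+d1*t[0],s2["position"]+d2*t[1];return (p+q)/2,np.linalg.norm(p-q)
E
python3 - <<'E'
from h import *
np.set_printoptions(precision=3,suppress=True)
t=snapshot("top");s=snapshot("side")
print("box far-left corner",tri(t,(370,258),s,(409,104)),"foot",[onz(s,*p,0) for p in((403,217),(487,234))])
print("box near-left",tri(t,(312,368),s,(493,122)))
print("box right",tri(t,(515,345),s,(465,98)))
print("toolbox hi",tri(t,(418,122),s,(290,140)))
print("lamp",tri(t,(548,160),s,(338,90)), [t["position"]+ray(t,600,150)*k for k in(.4,.6,.9)])
d=ray(s,342,15);print("lamp top ray",[s["position"]+d*k for k in(.9,1.1,1.3,1.5)])
for n,(x0,x1,y0,y1),z in(("tower",(282,326,210,254),.086),("bw",(250,336,132,178),.04)):
    im=t["frame"][y0:y1,x0:x1];print(n)
    cv2.imwrite(f"pics/{n}.png",cv2.resize(im[:,:,::-1],None,fx=7,fy=7,interpolation=cv2.INTER_CUBIC))
a=cv2.imread("pics/tower.png");b=cv2.imread("pics/bw.png")
c=np.zeros((max(a.shape[0],b.shape[0])+280,b.shape[1],3),np.uint8);c=np.zeros((322+312-34,602,3),np.uint8)
c[:308,:308]=a;c[278:600]=b;cv2.imwrite("pics/crop.png",c)
E
```

```text
box far-left corner (array([ 0.428, -0.135,  0.236]), np.float64(0.0047747423614954276)) foot [array([ 0.416, -0.148, -0.   ]), array([ 0.256, -0.09 ,  0.   ])]
box near-left (array([ 0.275, -0.041,  0.229]), np.float64(0.02949730406805855))
box right (array([ 0.286, -0.364,  0.224]), np.float64(0.003907335862238723))
toolbox hi (array([ 0.683, -0.251,  0.129]), np.float64(0.010605072369287382))
lamp (array([ 0.59 , -0.445,  0.221]), np.float64(0.0013984642324345318)) [array([ 0.532, -0.324,  0.53 ]), array([ 0.578, -0.458,  0.334]), array([ 0.647, -0.66 ,  0.041])]
lamp top ray [array([ 0.567, -0.219,  0.393]), array([ 0.587, -0.435,  0.4  ]), array([ 0.606, -0.651,  0.408]), array([ 0.625, -0.866,  0.415])]
tower
bw
```

View pics/crop.png

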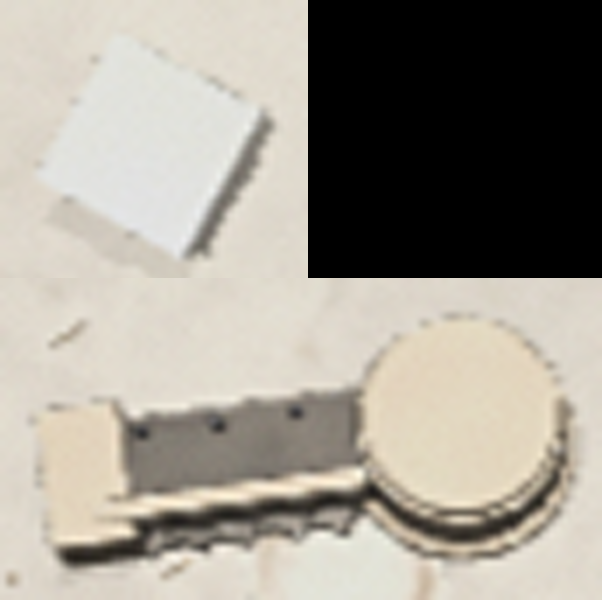

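Crop: roof corners at crop (117,35),(265,110),(185,258),(40,178). The head's disc is centred near (462,412), and the wall edges slope about 7°.

```bash
python3 - <<'E'
from h import *
np.set_printoptions(precision=4,suppress=True)
t=snapshot("top")
C=np.array([onz(t,282+a/7-.43,210+b/7-.43,.086) for a,b in((117,35),(265,110),(185,258),(40,178))])
print("tower",C.mean(0));e=np.roll(C,-1,0)-C
print(np.degrees(np.arctan2(e[:,1],e[:,0]))%90,np.linalg.norm(e,axis=1))
B=lambda a,b,z:onz(t,250+a/7-.43,132+(b-278)/7-.43,z)
h=B(462,412,.045);print("head",h,B(360,412,.045),B(564,412,.045))
for p,q in(((128,415),(358,388)),((128,510),(365,475)),((135,518),(365,490))):
    d=B(*p,.037)-B(*q,.037);print("axis",np.degrees(np.arctan2(d[1],d[0])))
m=B(82,478,.037);d=m-h;print("block",m,np.degrees(np.arctan2(d[1],d[0])))
print("pot",onz(t,298,278,.03))
for z in(.4,.5,.6):print("lamphead",[onz(t,*p,z) for p in((498,20),(545,72),(620,20))])
o=get_obs();M=R.from_euler("xyz",o["orientation"],degrees=True).as_matrix();print(M,o["clock"])
E
```

```text
tower [ 0.4856 -0.0224  0.086 ]
[61.9718 60.468  60.1656 60.9213] [0.0472 0.0474 0.0468 0.0459]
head [ 0.6567 -0.0495  0.045 ] [ 0.6573 -0.0185  0.045 ] [ 0.656  -0.0806  0.045 ]
axis 95.68614800165021
axis 97.40551876326221
axis 95.91053854407858
block [0.6403 0.0674 0.037 ] 97.95506394717975
pot [ 0.3895 -0.0077  0.03  ]
lamphead [array([ 0.7411, -0.2967,  0.4   ]), array([ 0.6678, -0.3525,  0.4   ]), array([ 0.7383, -0.4589,  0.4   ])]
lamphead [array([ 0.6833, -0.2504,  0.5   ]), array([ 0.624 , -0.2954,  0.5   ]), array([ 0.681 , -0.3814,  0.5   ])]
lamphead [array([ 0.6255, -0.2041,  0.6   ]), array([ 0.5803, -0.2384,  0.6   ]), array([ 0.6238, -0.304 ,  0.6   ])]
[[-0.931  -0.3651  0.0001]
 [-0.3651  0.931  -0.    ]
 [-0.     -0.0001 -1.    ]] 0.55
```

play_rows(
  plan=[
    [0,0,-3.2,0,0,0],
    [0,0,-3.2,0,0,0],
    [0,0,-3.2,0,0,0],
    [0,0,-3.2,0,0,0],
    [-2.2,2.4,0,0,0,0],
    [-2.2,2.4,0,0,0,0],
    [-2.2,2.4,0,0,0,0],
    [-2.2,2.4,0,0,0,0],
    [-2.2,2.4,0,0,0,0],
    [-2.2,2.4,0,0,0,0],
    [-2.2,2.4,0,0,0,0],
    [-2.2,2.4,0,0,0,0],
    [-2.2,2.4,0,0,0,0],
    [-2.2,2.4,0,0,0,0],
    [0,0,0,0,0,0],
  ],
  grip=8.76,
)

```text
clock: 1.8
tool_pos: [0.3648, -0.321, 0.3743]
orientation: [-180.0, 0.1, -158.4]
force: [-0.7, 0.7, -0.7]
opening: 0.0877
gripper_force: 0.0
```

play_rows(
  plan=[
    [-2.2,2.35,0,0,0,0],
    [-2.2,2.35,0,0,0,0],
    [-2.2,2.35,0,0,0,0],
    [-2.2,2.35,0,0,0,0],
    [-2.2,2.35,0,0,0,0],
    [-2.2,2.35,0,0,0,0],
    [-2.2,2.35,0,0,0,0],
    [-2.2,2.35,0,0,0,0],
    [-2.2,2.35,0,0,0,0],
    [-2.2,2.35,0,0,0,0],
    [0,0,0,0,0,-5],
    [0,0,0,0,0,-5],
    [0,0,0,0,0,-5],
    [0,0,0,0,0,-5],
    [0,0,0,0,0,-5],
    [0,0,0,0,0,-5],
    [0,0,0,0,0,-5],
    [0,0,0,0,0,-4.5],
    [0,0,0,0,0,0],
  ],
)

```text
clock: 3.38
tool_pos: [0.4826, -0.0257, 0.3737]
orientation: [-180.0, 0.0, -118.9]
force: [-0.1, -0.5, 1.2]
opening: 0.0876
gripper_force: 0.0
```

play_rows(
  plan=[
    [-0.5,-0.1,2.9,0,0,0],
    [0,0,2.9,0,0,0],
    [0,0,2.9,0,0,0],
    [0,0,2.9,0,0,0],
    [0,0,2.9,0,0,0],
    [0,0,2.9,0,0,0],
    [0,0,2.9,0,0,0],
    [0,0,2.6,0,0,0],
    [0,0,0,0,0,0],
    [0,0,0,0,0,0],
  ],
)

```text
clock: 4.22
tool_pos: [0.4855, -0.022, 0.1442]
orientation: [179.9, -0.1, -119.2]
force: [0.5, 0.8, 0.9]
opening: 0.0878
gripper_force: 0.0
```

play_rows(
  plan=[
    [0,0,1.5,0,0,0],
    [0,0,1.5,0,0,0],
    [0,0,1.5,0,0,0],
    [0,0,1.5,0,0,0],
    [0,0,1.5,0,0,0],
    [0,0,1.4,0,0,0],
    [0,0,0,0,0,0],
    [0,0,0,0,0,0],
  ],
)

```text
clock: 4.88
tool_pos: [0.487, -0.0214, 0.0569]
orientation: [-179.9, 0.0, -119.1]
force: [-0.1, -1.2, 1.0]
opening: 0.0875
gripper_force: 0.0
```

play_rows(
  plan=[
    [0,0,0,0,0,0],
    [0,0,0,0,0,0],
    [0,0,0,0,0,0],
    [0,0,0,0,0,0],
    [0,0,0,0,0,0],
    [0,0,0,0,0,0],
    [0,0,0,0,0,0],
    [0,0,0,0,0,0],
    [0,0,0,0,0,0],
    [0,0,0,0,0,0],
  ],
  grip=3.5,
)

```text
clock: 5.72
tool_pos: [0.486, -0.0216, 0.0557]
orientation: [-180.0, -0.0, -119.1]
force: [-0.1, 0.2, 2.5]
opening: 0.0461
gripper_force: 29.9
```

play_rows(
  plan=[
    [0,0,-1.5,0,0,0],
    [0,0,-1.5,0,0,0],
    [0,0,-2,0,0,0],
    [0,0,-2,0,0,0],
    [0,0,-2,0,0,0],
    [0,0,0,0,0,-5.1],
    [0,0,0,0,0,-5.1],
    [0,0,0,0,0,-5.1],
    [0,0,0,0,0,-5.1],
    [0,0,0,0,0,-5.1],
    [0,0,0,0,0,-5.1],
    [0,0,0,0,0,-5.1],
    [0,0,0,0,0,0],
    [0,0,0,0,0,0],
  ],
)

```text
clock: 6.88
tool_pos: [0.4857, -0.0217, 0.1454]
orientation: [180.0, 0.0, -83.5]
force: [0.2, -0.5, -1.0]
opening: 0.046
gripper_force: 29.9
```

play_rows(
  plan=[
    [0.46,-1.68,0,0,0,0],
    [0.46,-1.68,0,0,0,0],
    [0.46,-1.68,0,0,0,0],
    [0.46,-1.68,0,0,0,0],
    [0.46,-1.68,0,0,0,0],
    [0.46,-1.68,0,0,0,0],
    [0.46,-1.68,0,0,0,0],
    [0.46,-1.68,0,0,0,0],
    [0.46,-1.68,0,0,0,0],
    [0.46,-1.68,0,0,0,0],
    [0,0,0,0,0,0],
    [0,0,0,0,0,0],
  ],
)

```text
clock: 7.88
tool_pos: [0.6582, -0.0482, 0.1445]
orientation: [179.9, 0.0, -83.6]
force: [-0.5, 0.7, -0.5]
opening: 0.0461
gripper_force: 29.9
```

```bash
python3 - <<'E'
from h import *
o=get_obs();print(o["tool_pos"],o["force"])
for n in("top","side"):
    s=snapshot(n);cv2.imwrite(f"pics/{n}1.png",s["frame"][:,:,::-1])
    for k in("tower","breakwater_head","breakwater"):print(n,k,spot_point(n,k)[:2])
    if n=="side":a=s["frame"][130:270,240:380]
    else:b=s["frame"][90:230,240:380]
cv2.imwrite("pics/c1.png",cv2.resize(np.hstack([b,a])[:,:,::-1],None,fx=2.8,fy=2.8,interpolation=cv2.INTER_CUBIC))
E
```

```text
[ 0.65820762 -0.04815691  0.14454974] [-0.53971973  0.74173666 -0.49484039]
top tower [{'position': [0.6571, -0.0441, 0.0895], 'score': 0.46}]
top breakwater_head []
top breakwater []
side tower [{'position': [0.6572, -0.0478, 0.0902], 'score': 0.69}]
side breakwater_head [{'position': [0.6569, -0.05, 0.0399], 'score': 0.74}]
side breakwater [{'position': [0.6649, -0.0505, 0.001], 'score': 0.89}]
```

View pics/c1.png

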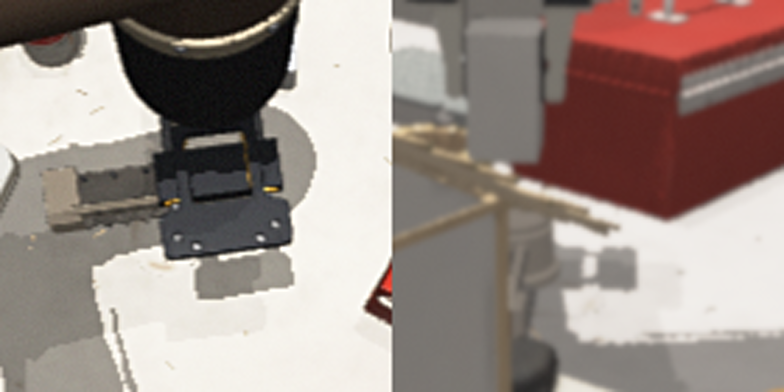

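The top crop shows the gripper over the head, with the wall at left (110,195). The side crop shows the tower hanging upright at (507,100) above the head, whose right edge is near x=555. It is aligned to within a few mm, so I'll lower it.

play_rows(
  plan=[
    [0,0,1,0,0,0],
    [0,0,1,0,0,0],
    [0,0,1,0,0,0],
    [0,0,0.5,0,0,0],
    [0,0,0.4,0,0,0],
    [0,0,0.1,0,0,0],
    [0,0,0,0,0,0],
    [0,0,0,0,0,0],
    [0,0,0,0,0,0],
  ],
)

```text
clock: 9.03
tool_pos: [0.6584, -0.0479, 0.106]
orientation: [-180.0, -0.0, -83.4]
force: [0.4, -1.0, -0.7]
opening: 0.0457
gripper_force: 29.9
```

play_rows(
  plan=[
    [0,0,0.1,0,0,0],
    [0,0,0.05,0,0,0],
    [0,0,0,0,0,0],
    [0,0,0,0,0,0],
  ],
)

```text
clock: 9.37
tool_pos: [0.6581, -0.0479, 0.1041]
orientation: [-180.0, 0.0, -83.4]
force: [-0.3, -0.3, -1.0]
opening: 0.046
gripper_force: 29.9
```

play_rows(
  plan=[
    [0,0,0.1,0,0,0],
    [0,0,0.05,0,0,0],
    [0,0,0.05,0,0,0],
    [0,0,0,0,0,0],
    [0,0,0,0,0,0],
  ],
)

```text
clock: 9.78
tool_pos: [0.6581, -0.048, 0.102]
orientation: [180.0, -0.0, -83.4]
force: [-0.4, 0.3, -0.8]
opening: 0.0454
gripper_force: 29.9
```

play_rows(
  plan=[
    [0,0,0.05,0,0,0],
    [0,0,0,0,0,0],
    [0,0,0,0,0,0],
  ],
)

```text
clock: 10.03
tool_pos: [0.6581, -0.048, 0.1015]
orientation: [180.0, 0.0, -83.4]
force: [0.1, -0.5, -0.5]
opening: 0.0458
gripper_force: 29.9
```

play_rows(
  plan=[
    [0,0,0.05,0,0,0],
    [0,0,0,0,0,0],
    [0,0,0,0,0,0],
  ],
)

```text
clock: 10.28
tool_pos: [0.6581, -0.048, 0.101]
orientation: [180.0, 0.0, -83.4]
force: [0.2, -0.7, -0.8]
opening: 0.0458
gripper_force: 29.9
```

play_rows(
  plan=[
    [0,0,0.04,0,0,0],
    [0,0,0,0,0,0],
    [0,0,0,0,0,0],
  ],
)

```text
clock: 10.53
tool_pos: [0.6582, -0.048, 0.1007]
orientation: [-180.0, -0.0, -83.4]
force: [-0.1, 0.6, -0.9]
opening: 0.0459
gripper_force: 29.9
```

play_rows(
  plan=[
    [0,0,0.03,0,0,0],
    [0,0,0,0,0,0],
    [0,0,0,0,0,0],
  ],
)

```text
clock: 10.78
tool_pos: [0.6582, -0.048, 0.1007]
orientation: [-180.0, -0.0, -83.4]
force: [-0.5, 0.3, 3.4]
opening: 0.046
gripper_force: 29.9
```

Contact is light at 3.4 N, so I'll open gently and then retreat upward.

play_rows(
  plan=[
    [0,0,0,0,0,0],
    [0,0,0,0,0,0],
    [0,0,0,0,0,0],
    [0,0,0,0,0,0],
  ],
  grip=5.2,
)

```text
clock: 11.12
tool_pos: [0.6581, -0.048, 0.1001]
orientation: [180.0, 0.0, -83.4]
force: [-0.5, -0.4, -1.2]
opening: 0.0521
gripper_force: 0.0
```

play_rows(
  plan=[
    [0,0,0,0,0,0],
    [0,0,0,0,0,0],
    [0,0,0,0,0,0],
    [0,0,0,0,0,0],
    [0,0,0,0,0,0],
    [0,0,0,0,0,0],
    [0,0,0,0,0,0],
  ],
  grip=8.7,
)

```text
clock: 11.7
tool_pos: [0.6581, -0.048, 0.1004]
orientation: [-180.0, 0.0, -83.4]
force: [-1.3, -0.6, -0.2]
opening: 0.0862
gripper_force: 0.0
```

play_rows(
  plan=[
    [0,0,-1,0,0,0],
    [0,0,-1.5,0,0,0],
    [0,0,-2,0,0,0],
    [0,0,-2,0,0,0],
    [0,0,-2,0,0,0],
    [0,0,-2,0,0,0],
    [0,3,0,0,0,0],
    [0,3,0,0,0,0],
    [0,3,0,0,0,0],
    [0,3,0,0,0,0],
    [0,3,0,0,0,0],
    [0,3,0,0,0,0],
    [0,0,0,0,0,0],
    [0,0,0,0,0,0],
  ],
)

```text
clock: 12.87
tool_pos: [0.4785, -0.0689, 0.2069]
orientation: [-179.9, 0.0, -83.4]
force: [-0.1, -0.0, 0.3]
opening: 0.087
gripper_force: 0.0
```

```bash
python3 - <<'E'
from h import *
o=get_obs();print(o["tool_pos"],o["force"])
for n in("top","side"):
    s=snapshot(n)
    for k in("tower","breakwater_head"):print(n,k,spot_point(n,k)[:2])
    if n=="side":a=s["frame"][130:270,240:380]
    else:b=s["frame"][90:230,240:380]
cv2.imwrite("pics/c2.png",cv2.resize(np.hstack([b,a])[:,:,::-1],None,fx=2.8,fy=2.8,interpolation=cv2.INTER_CUBIC))
E
```

```text
[ 0.47853854 -0.06886159  0.20692329] [-0.11036275 -0.04756486  0.31337566]
top tower [{'position': [0.6577, -0.0453, 0.0468], 'score': 0.73}]
top breakwater_head []
side tower [{'position': [0.6572, -0.0446, 0.0417], 'score': 0.8}]
side breakwater_head []
```

View pics/c2.png

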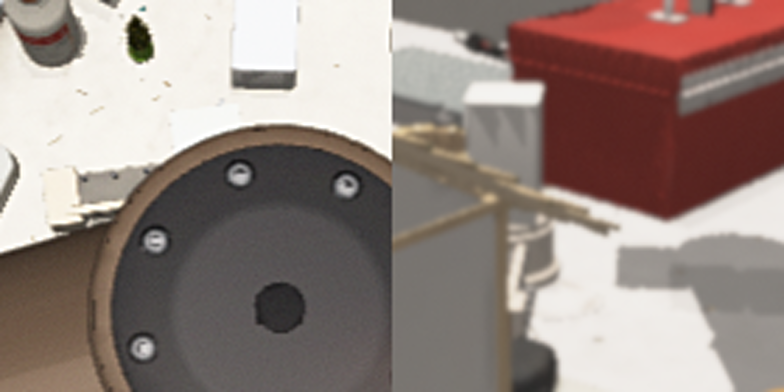

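The side crop shows the tower standing upright and free on the head at (505,150). The top crop is blocked by the wrist. Both detections put the tower within about 5 mm of the head's centre, and the arm touches nothing.

```bash
python3 -c "
from plant import *
print(close_job())"
```

```text
the job is handed in; nothing more can be done
None
```

The tower is standing upright on the breakwater's head and released, about 5 mm off centre by the cameras; its walls were set about 0.1° from the measured wall line (not re-checked after release), and the job is handed in with no verdict returned.

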